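# Slide the top tile off the stack and bed it into the ledge corner

### The arm

A 6-joint arm with a two-finger parallel gripper is mounted at the origin on the work surface. World frame = base frame: x ahead of the robot, y to its left, z up, the work surface at z = 0. Lengths are in m, angles in rad, forces in N, time in s.
With the tool pointing down it reaches from about 0.3 to 0.775 m from the base axis. Payload 14.6 kg.
Tool frame: the origin (TCP) lies on the centre line of the jaws, within the pads' length; the fingertips stand 19 mm ahead of it and the grasp point (between the pads) is the TCP (ctrl.tip_reach is the distance from the TCP to the fingertips, in m); x points along the fingers, y is the direction in which the jaws open and shut, and the axes are right-handed (so a half turn about x gives the same grasp; the last joint's range is limited). The gripper opens to 94 mm and grips with 3 to 60 N. Pads are 16 mm wide; open, the fingers measure 119 mm over their backs; the gripper's body (75 mm by 177 mm) begins 78 mm behind the grasp point.
Start: joints at [-1.245, 0.3, 1.521, -0, 1.321, -0.067], TCP at [0.211, -0.508, 0.224] pointing down, gripper open.
Joint ranges: [-3.03, 3.03], [-0.79, 2.21], [0.23, 2.52], [-1.04, 4.18], [0, 3.07], [-2.55, 2.55]. Speed limits (rad/s): [2.22, 2.22, 2.57, 3.14, 3.14, 3.14].

### API

Orientations are given as [roll, pitch, yaw] about the fixed x, y, z axes, in that order (R = Rz(yaw) Ry(pitch) Rx(roll)).
In Python, from station import ctrl, optics, models gives the robot as it stands. The module is installed in compiled form; this text tells all that it offers.
- The arm moves only by the tool arm_command, never from a script. Its argument "deltas" is a list of rows, each an object with "translation": the shift along the tool's x, y, z in units of 25 mm (1.0 is 25 mm), a list of three; "turn": the turn, a rotation vector about the tool's x, y, z in units of 5 degrees (1.0 is 5 degrees), a list of three. In form: [{"translation": [x, y, z], "turn": [rx, ry, rz]}, ...]. A call has 1 to 12 rows; each row is the pose to reach, as a shift and turn from the pose commanded when the call began, along the tool's axes at that moment; what a row does not reach only later rows make up. A row lasts 1/12 s, in which the tool goes at most 41.7 mm and 7.16 degrees, less where a joint would pass 70% of its speed; a pose out of reach is approached as far as the arm can. A call with a gripper value outside its range is refused whole. "gripper" is the finger opening in mm, from 0 to 94, set as the call begins (left out, the last holds). The fingers move at their own pace and stop on an object; "force" is the grip in N (left out, the last holds). Time passes only in rows, so rows that repeat a pose let the fingers close. It gives the time, the measured TCP pose, the force and the opening at its end, in the units of the state.
- ctrl.get_obs(): the state, without advancing time (a new reading comes with each control period).
- optics.camera(name): name is "side" or "top" or "wrist"; returns the picture (420x560x3 uint8, red, green, blue); there is no depth.
- optics.get_calibration(name): a dict with "K" (3x3 intrinsics, pixels), "k1" (the pictures are not rectified: a ray, as slopes to the right and down, at radius r is drawn at 1 + k1 r^2 times it, then the intrinsics apply), "origin" and "orientation" of the camera in the world. Camera axes: x right, y down, z forward; pixel columns grow to the right and rows downward; lengths in m; the calibration is good to about 2 mm. A picture is of the moment at which its call begins: read the wrist's pose just before it. get_calibration takes no time and is no camera call; for the wrist camera it gives the pose at the moment of the call.
- ctrl.hand_in(): hands the job in, once; it reports no verdict.
Trained networks look in the newest picture that a camera, given by its name, has taken for a name from the list of things; names that differ only in an ending like _2 or _b are one class to them, and where a whole thing is asked for, a point or a joint stands for the part that bears it (a point fixed in the world has none). Each returns a list of dicts, best first, with "score" (0 to 1); they miss things now and then, are a little off and sometimes report something else, mostly with a low value. They report only what shows in the picture. A call takes as long as a camera call. They do not tell look-alikes from the thing itself.
- models.look_for(target, camera): "box" ([left, top, right, bottom] in pixels, round what is visible of it).
- models.cut_out(target, camera): "pixels" (420x560 bool, what is visible of it) and "box" ([left, top, right, bottom] in pixels, round what is visible of it).
- models.mark_of(target, camera): "at" ([column, row] in pixels: a listed point, or the origin of a listed thing).
The state is a dict: "time_s": time; "qpos": joint angles; "joint_vel": joint speeds; "tau": joint torques, N m; "ee_pos": TCP position; "eef_rot": TCP orientation; "force": force on the tool from outside, world axes, zero at the start; "moment": the same for the moment, N m; "grip_width": finger opening in m.
Only numpy, scipy, OpenCV 4.12 (cv2) and the standard library are available. Lean on these libraries where they do the work, as an engineer would, in place of code of your own. Each camera call takes 0.05 s, during which the arm holds its last target.

### The job

Make a base for the jar: slide the top tile sideways off the stack onto the concrete ledge beside it, without lifting it or shifting the tiles below, and push it across until it butts firmly against the low plastered pier; then slide it back firmly against the kerb at the rear, so that it lies flat, square and snug in the corner, touching both. At each of the two faces keep a steady push of about 12 N on it for half a second, never more than 25 N or it chips, and leave everything else where it stands.

Things in the scene. Friction and masses are not known exactly. Their poses are not given: they have to be found in the camera images.
- tile3: top one of three equal square terracotta tiles, 120 x 120 x 20 mm, 0.4 to 0.6 kg; origin at the centre of its underside (starts 50 mm above the table), x and y along its edges. Too wide to grip. Friction on tile and concrete 0.5 to 0.7: sliding takes 2 to 4.5 N, more while it rubs along the pier. Chips if pushed with over 25 N
- tile2: the middle tile of the stack, same size and axes; its top is 50 mm above the table
- tile1: the bottom tile of the stack, same size and axes, lying on a fixed board 150 x 150 x 10 mm
- ledge: fixed concrete ledge block beside the stack, 220 (x) by 180 (y) by 48 mm high; origin at the centre of its underside. Its top is 2 mm below the underside of the top tile. The stack stands beyond one y end and the pier beyond the other (which is which changes); between the ledge and either there is a gap of 8 to 20 mm
- kerb: fixed concrete kerb standing on the ledge along its rear (+x) part, the side away from the robot, parallel to the ledge's y axis, 30 (x) by 180 (y) by 25 mm high; origin at the centre of its underside, so the face that looks to the robot lies 15 mm to -x of the origin. Rigid
- pier: fixed low plastered pier at the ledge's other y end, 170 (x) by 120 (y) by 85 mm high, square to the ledge; origin at the centre of its underside, so the face that looks to the ledge and stack lies 60 mm from the origin. Rigid
- pot: bystander: small white cup pot, 64 mm across, 55 high, standing loose on top of the pier; origin at the centre of its underside
- jar: bystander: tall dark glazed onggi jar, 196 mm across, 305 high; origin at the centre of its underside
- press: bystander: stainless press plate, a 130 mm disc 6 thick with a 32 mm knob on top, 34 high in all; origin at the centre of its underside
- spatula: bystander: yellow silicone spatula lying flat; origin near the middle of its length
- sieve: bystander: white plastic sieve, 170 mm across the rim, 55 high, with a handle; origin at the centre of its underside
- bin: bystander: lidded grey bin, 160 x 200 mm, 184 high, latch on one side; origin at the centre of its underside
- brush: bystander: hand brush lying flat; origin near the middle of its length
There are look-alikes about, which are no part of the job. Leave any green or red look-alike of the tile3 alone.

How it is judged:
By the outcome, as a careful person would: the job done as asked, in the order asked, and still so for the second after the job is handed in, with the robot touching nothing.
It also fails if it takes over 69 s, if anything falls off the work surface, if the arm or the gripper's body presses on something with over 40 N, if the wrist force passes 120 N, or if a joint passes its speed limit or range.

## Working session

There is one attempt and no reset: what is moved stays moved. The work goes in short steps, Python scripts to look and compute and a tool call to move; the robot and the scene stay as the last step left them, time stands still between calls to the robot, and variables do not carry over. Pictures are saved under pics/ and viewed, and the job is handed in when it is done.

Besides the shell and the picture viewer there is one more tool, called after "Request:" as name([rows], argument=value, ...), one row to a line, values as JSON. arm_command: Moves the arm, as the interface text tells. Its arguments: {"type":"object","properties":{"deltas":{"type":"array"},"gripper":{"type":"number"},"force":{"type":"number"}},"required":["deltas"]}

```bash
mkdir -p pics; ls; python3 - <<'E'
from station import ctrl, optics, models
import cv2,json
print(ctrl.get_obs())
for n in ["side","top","wrist"]:
    c=optics.get_calibration(n); print(n,c)
    im=optics.camera(n); cv2.imwrite(f"pics/{n}0.png",im[:,:,::-1])
    
E
```

```text
pics
{'time_s': 0.0, 'qpos': array([-1.24458707e+00,  3.00492267e-01,  1.52159388e+00,  2.03233485e-05,
        1.32067832e+00, -6.66105193e-02]), 'joint_vel': array([ 0.00115684,  0.00060779,  0.00028388,  0.00051879, -0.0006106 ,
       -0.00012188]), 'tau': array([-7.48854836e-04, -5.31803691e+01, -3.52741635e+01,  7.07976683e-02,
        2.45307258e-02, -1.48669164e-04]), 'ee_pos': array([ 0.21045651, -0.50788145,  0.22386929]), 'eef_rot': array([-1.65420399,  1.56962434,  1.88020339]), 'force': array([-0.93120835, -0.30473803, -0.38413956]), 'moment': array([ 0.02779088,  0.05114001, -0.0186648 ]), 'grip_width': 0.09387721462930271}
side {'K': array([[536.35664719,   0.        , 285.34296595],
       [  0.        , 536.35664719, 205.07059275],
       [  0.        ,   0.        ,   1.        ]]), 'k1': 0.037102077246617404, 'origin': array([-0.13066828,  0.64226141,  1.16829543]), 'orientation': array([-2.43577639, -0.01504002, -2.36555782])}
top {'K': array([[442.1090198 ,   0.        , 274.45973974],
       [  0.        , 442.1090198 , 207.61930209],
       [  0.        ,   0.        ,   1.        ]]), 'k1': -0.06362599050830904, 'origin': array([ 0.34241747, -0.00766776,  1.44795136]), 'orientation': array([-3.01914402, -0.01822134, -1.57734784])}
wrist {'K': array([[348.43309977,   0.        , 279.90086282],
       [  0.        , 348.43309977, 213.88656896],
       [  0.        ,   0.        ,   1.        ]]), 'k1': -0.0825846763579913, 'origin': array([ 0.28022835, -0.47887276,  0.38494813]), 'orientation': array([ 2.87786773e+00, -5.25032991e-04, -1.17837819e+00])}
```

View pics/top0.png

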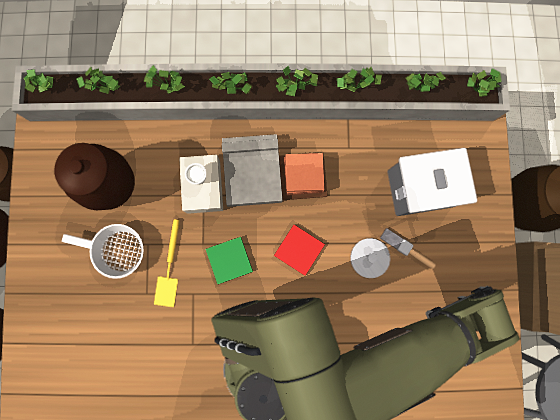

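View pics/side0.png

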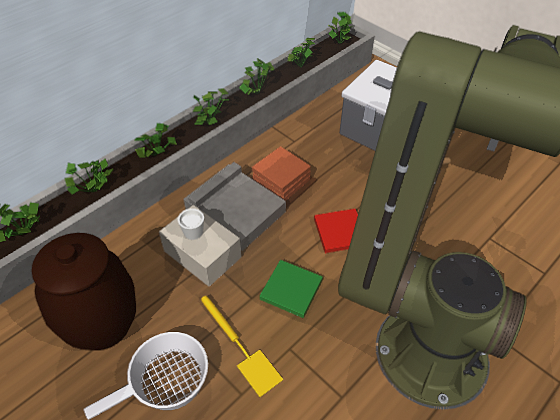

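View pics/wrist0.png

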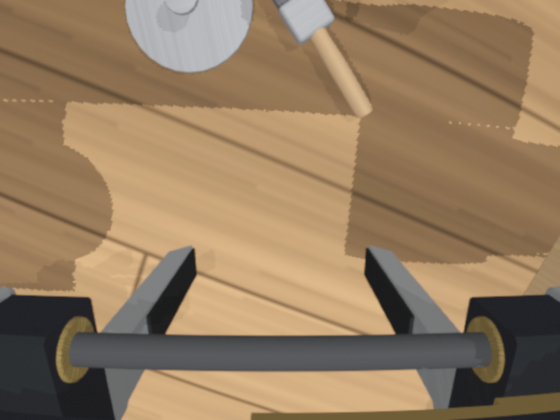

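The real tile3 is the orange top of the stack, at about (305,168) in the top view. The look-alikes are green at (229,260) and red at (300,250). The stack is on the -y side of the ledge and the pier at (199,185) is on the +y side, so the pushes go +y first, then +x. Next I'll measure.

```bash
cat > h.py <<'E'
import numpy as np, cv2
from scipy.spatial.transform import Rotation as R
def rays(cal,px):
    px=np.atleast_2d(np.array(px,float)); K=cal["K"]
    d=np.stack([(px[:,0]-K[0,2])/K[0,0],(px[:,1]-K[1,2])/K[1,1]],1)
    u=d.copy()
    for _ in range(20): u=d/(1+cal["k1"]*(u**2).sum(1,keepdims=True))
    r=np.c_[u,np.ones(len(u))]
    return r@R.from_euler("xyz",cal["orientation"]).as_matrix().T
def onz(cal,px,z):
    r=rays(cal,px); o=np.array(cal["origin"]); t=(np.array(z)-o[2])/r[:,2]
    return o+r*t[:,None]
def proj(cal,p):
    p=np.atleast_2d(p)-cal["origin"]; c=p@R.from_euler("xyz",cal["orientation"]).as_matrix()
    u=c[:,:2]/c[:,2:]; u=u*(1+cal["k1"]*(u**2).sum(1,keepdims=True))
    return u*[cal["K"][0,0],cal["K"][1,1]]+[cal["K"][0,2],cal["K"][1,2]]
E
python3 - <<'E'
from station import ctrl, optics, models
from h import *
im=optics.camera("top"); cal=optics.get_calibration("top")
cv2.imwrite("pics/topcrop.png",cv2.resize(im[125:220,170:335,::-1],None,fx=4.8,fy=4.8,interpolation=cv2.INTER_CUBIC))
for n,z in [("tile3",.07),("ledge",.048),("kerb",.073),("pier",.085),("pot",.085),("tile2",.05)]:
    for d in models.cut_out(n,"top")[:3]:
        m=d["pixels"].astype(np.uint8)
        r=cv2.minAreaRect(np.argwhere(m)[:,::-1].astype(np.float32)); bp=cv2.boxPoints(r)
        print(n,round(d["score"],2),d["box"],r, onz(cal,bp,z)[:,:2].round(3).tolist())
E
```

```text
tile3 0.96 [207.2, 235.7, 253.6, 282.5] ((228.85003662109375, 260.0500183105469), (37.31486892700195, 36.9986457824707), 71.56504821777344) [[0.386, 0.181], [0.422, 0.072], [0.312, 0.036], [0.277, 0.144]]
tile3 0.85 [285.2, 154.0, 327.3, 191.3] ((304.5, 171.5), (39.0, 39.0), 90.0) [[0.691, -0.069], [0.691, -0.194], [0.564, -0.191], [0.565, -0.068]]
tile3 0.16 [352.9, 240.7, 389.2, 280.5] ((370.0, 257.5), (39.0, 38.0), 90.0) [[0.415, -0.273], [0.414, -0.393], [0.293, -0.389], [0.294, -0.27]]
ledge 0.59 [225.2, 135.9, 284.8, 205.0] ((251.1788330078125, 169.98568725585938), (68.82012939453125, 57.05771255493164), 85.42607879638672) [[0.744, 0.142], [0.759, -0.044], [0.533, -0.06], [0.519, 0.122]]
kerb 0.91 [226.0, 138.4, 277.8, 153.3] ((249.93153381347656, 145.3817596435547), (10.286860466003418, 54.449066162109375), 86.49646759033203) [[0.724, 0.131], [0.734, -0.043], [0.7, -0.045], [0.69, 0.129]]
kerb 0.31 [351.7, 236.9, 390.1, 276.9] ((370.0, 257.5), (37.47665786743164, 37.47665786743164), 45.0) [[0.354, -0.247], [0.436, -0.333], [0.353, -0.414], [0.272, -0.328]]
pier 0.59 [176.1, 154.0, 221.6, 208.2] ((201.0448455810547, 183.53794860839844), (56.88615798950195, 40.52619552612305), 85.2363510131836) [[0.672, 0.268], [0.683, 0.141], [0.503, 0.124], [0.493, 0.249]]
pot 0.91 [186.2, 162.1, 208.1, 183.8] ((195.0, 173.0), (20.0, 20.0), 90.0) [[0.653, 0.247], [0.652, 0.184], [0.588, 0.183], [0.589, 0.246]]
tile2 0.96 [207.2, 235.7, 253.6, 282.5] ((228.85003662109375, 260.0500183105469), (37.31486892700195, 36.9986457824707), 71.56504821777344) [[0.387, 0.184], [0.423, 0.074], [0.312, 0.036], [0.276, 0.146]]
tile2 0.85 [285.2, 154.0, 327.3, 191.3] ((304.5, 171.5), (39.0, 39.0), 90.0) [[0.696, -0.07], [0.696, -0.196], [0.567, -0.194], [0.568, -0.068]]
tile2 0.16 [352.9, 240.7, 389.2, 280.5] ((370.0, 257.5), (39.0, 38.0), 90.0) [[0.416, -0.277], [0.415, -0.399], [0.292, -0.395], [0.293, -0.274]]
```

View pics/topcrop.png

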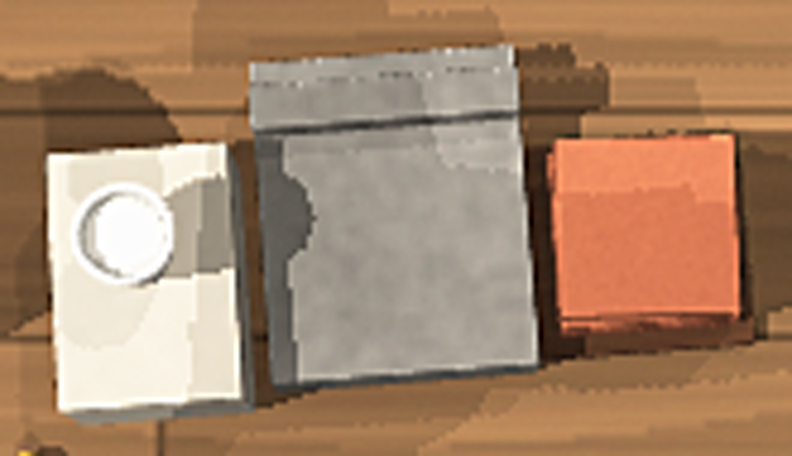

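```bash
python3 - <<'E'
from station import ctrl, optics
from h import *
o=ctrl.get_obs(); M=R.from_euler("xyz",o["eef_rot"]).as_matrix(); c=optics.get_calibration("wrist")
print(M.round(3)); print("cam off tool",(M.T@(c["origin"]-o["ee_pos"])).round(4))
print("cam axes in tool",(M.T@R.from_euler("xyz",c["orientation"]).as_matrix()).round(3), ctrl.tip_reach)
# target corner measure from crop (approx) 
cal=optics.get_calibration("top")
def P(pts,z): 
    return onz(cal,[(170+x/4.8,125+y/4.8) for x,y in pts],z)[:,:2].round(4)
print("tile3",P([(553,140),(735,133),(742,314),(558,325)],.07))
print("kerb",P([(252,130),(516,115)],.048), P([(252,130),(516,115)],.073))
print("ledge bottom edge",P([(275,385),(540,366)],.048),"right",P([(516,115),(540,366)],.048))
print("pier",P([(48,155),(228,145),(242,400),(60,412)],.085))
def target(psi,tz): # tool x down; tool y = dir psi
    x=np.array([0,0,-1.]);y=np.array([np.cos(psi),np.sin(psi),0]);z=np.cross(x,y)
    return np.c_[x,y,z]
psi_now=np.arctan2(M[1,1],M[0,1]);print("psi now",np.degrees(psi_now),"z",M[:,2])
E
```

```text
[[ 0.     0.383 -0.924]
 [ 0.    -0.924 -0.383]
 [-1.    -0.    -0.   ]]
cam off tool [-0.161  -0.0003 -0.0756]
cam axes in tool [[-0.002 -0.261  0.965]
 [ 1.    -0.001  0.001]
 [ 0.     0.965  0.261]] 0.019
tile3 [[ 0.6837 -0.0693]
 [ 0.6883 -0.1909]
 [ 0.566  -0.1929]
 [ 0.5591 -0.0714]]
kerb [[ 0.6966  0.1329]
 [ 0.7065 -0.0454]] [[ 0.6903  0.1304]
 [ 0.7    -0.0448]]
ledge bottom edge [[ 0.523   0.1161]
 [ 0.535  -0.0602]] right [[ 0.7065 -0.0454]
 [ 0.535  -0.0602]]
pier [[0.671  0.263 ]
 [0.6772 0.1448]
 [0.5085 0.1341]
 [0.5012 0.2516]]
psi now -67.49601870591532 z [-9.23852939e-01 -3.82747628e-01 -1.50321832e-05]
```

Request:
arm_command([
  {"translation":[-3,-4.4,-10.7],"turn":[-7,0,0]},
  {"translation":[-3,-4.4,-10.7],"turn":[-7,0,0]},
  {"translation":[-3,-4.4,-10.7],"turn":[-7,0,0]},
  {"translation":[-3,-4.4,-10.7],"turn":[-7,0,0]},
  {"translation":[-3,-4.4,-10.7],"turn":[-7,0,0]},
  {"translation":[-3,-8.8,-21.4],"turn":[-14.2,0,0]},
  {"translation":[-3,-8.8,-21.4],"turn":[-14.2,0,0]},
  {"translation":[-3,-8.8,-21.4],"turn":[-14.2,0,0]},
  {"translation":[-3,-8.8,-21.4],"turn":[-14.2,0,0]},
  {"translation":[-3,-8.8,-21.4],"turn":[-14.2,0,0]},
  {"translation":[-3,-8.8,-21.4],"turn":[-14.2,0,0]},
  {"translation":[-3,-8.8,-21.4],"turn":[-14.2,0,0]},
])

```text
time_s: 1.5
ee_pos: [0.561, -0.1586, 0.2946]
eef_rot: [1.17, 1.57, -0.338]
force: [0.7, -0.5, 0.2]
grip_width: 0.094
```

Request:
arm_command([
  {"translation":[0,0,0],"turn":[0,0,0]},
  {"translation":[0,0,0],"turn":[0,0,0]},
])

```text
time_s: 1.67
ee_pos: [0.5607, -0.159, 0.2938]
eef_rot: [-1.886, 1.57, 2.891]
force: [-0.1, -0.5, 0.7]
grip_width: 0.094
```

```bash
cat > goal.py <<'E'
# goal.py x y z psi_deg : prints tool-frame units from measured pose
import sys
from station import ctrl
from h import *
def goal(p,psi):
    o=ctrl.get_obs(); M=R.from_euler("xyz",o["eef_rot"]).as_matrix()
    a=np.radians(psi); x=np.array([0,0,-1.]);y=np.array([np.cos(a),np.sin(a),0]);T=np.c_[x,y,np.cross(x,y)]
    d=M.T@(np.array(p)-o["ee_pos"]); t=R.from_matrix(M.T@T).as_rotvec()
    print("at",o["ee_pos"].round(4),"psi",np.degrees(np.arctan2(M[1,1],M[0,1])).round(2),"F",o["force"].round(2),"t",o["time_s"])
    print("trans",(d/.025).round(3),"turn",np.degrees(t/5).round(3))
if __name__=="__main__":
    v=list(map(float,sys.argv[1:])); goal(v[:3],v[3])
E
python3 goal.py 0.62 -0.1 0.30 3.5
```

```text
at [ 0.5607 -0.159   0.2938] psi 3.68 F [-0.05 -0.52  0.65] t 1.6667
trans [-0.249  2.52  -2.204] turn [ 0.036 -0.002  0.007]
```

Request:
arm_command([
  {"translation":[-0.3,2.5,-2.2],"turn":[0,0,0]},
  {"translation":[-0.3,2.5,-2.2],"turn":[0,0,0]},
  {"translation":[-0.3,2.5,-2.2],"turn":[0,0,0]},
  {"translation":[-0.3,2.5,-2.2],"turn":[0,0,0]},
  {"translation":[-0.3,2.5,-2.2],"turn":[0,0,0]},
])

```text
time_s: 2.08
ee_pos: [0.6182, -0.103, 0.3016]
eef_rot: [-1.278, 1.57, -2.788]
force: [-0.6, -0.5, -0.5]
grip_width: 0.0939
```

```bash
cat > shot.py <<'E'
import sys
from station import ctrl, optics
from h import *
n=sys.argv[1]; cam=sys.argv[2]
cal=optics.get_calibration(cam); im=optics.camera(cam)
np.savez(f"{n}.npz",im=im,**{k:np.array(v) for k,v in cal.items()})
cv2.imwrite(f"pics/{n}.png",im[:,:,::-1]); o=ctrl.get_obs(); print(o["ee_pos"].round(4),o["time_s"])
E
python3 shot.py w1 wrist
```

```text
[ 0.618  -0.1032  0.3018] 2.1333
```

View pics/w1.png

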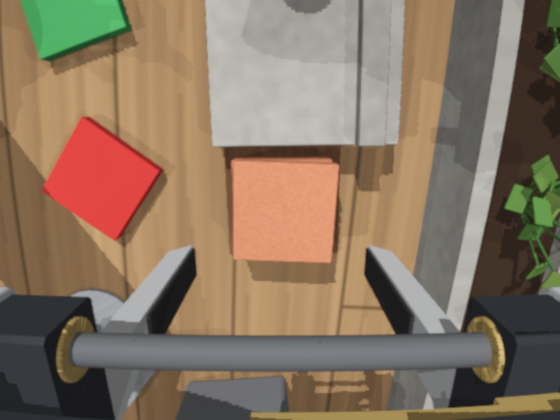

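The tile3 top spans roughly (233–337, 160–263) and is orange. Ledge and kerb are visible above it. Next, a second view nearer the pier.

Request:
arm_command([
  {"translation":[0,0,-6.5],"turn":[0,0,0]},
  {"translation":[0,0,-6.5],"turn":[0,0,0]},
  {"translation":[0,0,-6.5],"turn":[0,0,0]},
  {"translation":[0,0,-6.5],"turn":[0,0,0]},
  {"translation":[0,0,-6.5],"turn":[0,0,0]},
  {"translation":[0,0,-6.5],"turn":[0,0,0]},
  {"translation":[0,0,-6.5],"turn":[0,0,0]},
])

```text
time_s: 2.72
ee_pos: [0.6087, 0.0589, 0.3021]
eef_rot: [0.898, 1.57, -0.613]
force: [0.6, 0.0, 0.8]
grip_width: 0.094
```

```bash
python3 shot.py w2 wrist; python3 -c "
import cv2
a=cv2.imread('pics/w1.png')[130:280,200:420]; cv2.imwrite('pics/w1c.png',cv2.resize(a,None,fx=3.6,fy=3.6,interpolation=cv2.INTER_CUBIC))
"
```

```text
[0.6088 0.0586 0.302 ] 2.7667
```

View pics/w2.png

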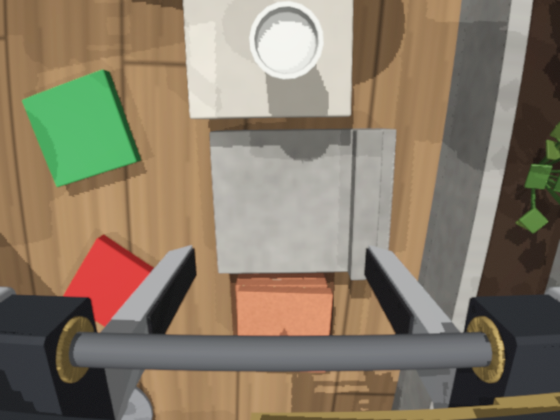

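View pics/w1c.png

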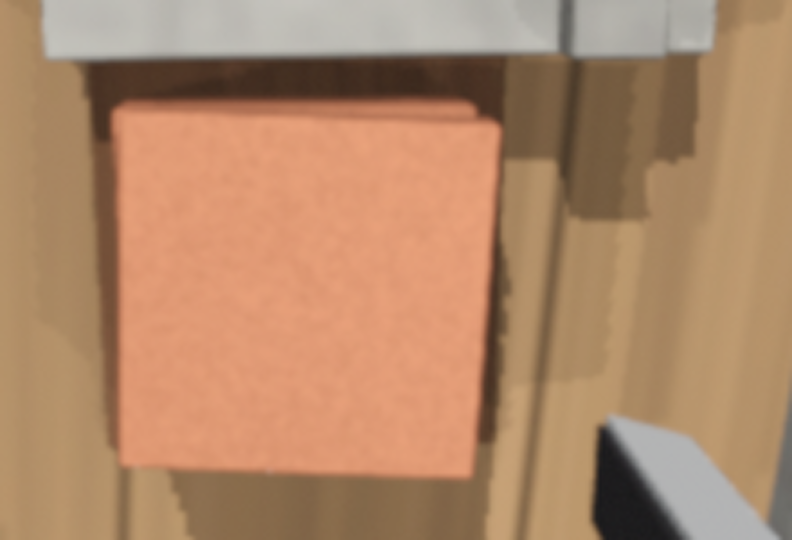

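```bash
python3 -c "
import cv2
a=cv2.imread('pics/w2.png')[95:285,180:400]; cv2.imwrite('pics/w2c.png',cv2.resize(a,None,fx=3.15,fy=3.15,interpolation=cv2.INTER_CUBIC))
"
```

```text
(no output)
```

View pics/w2c.png

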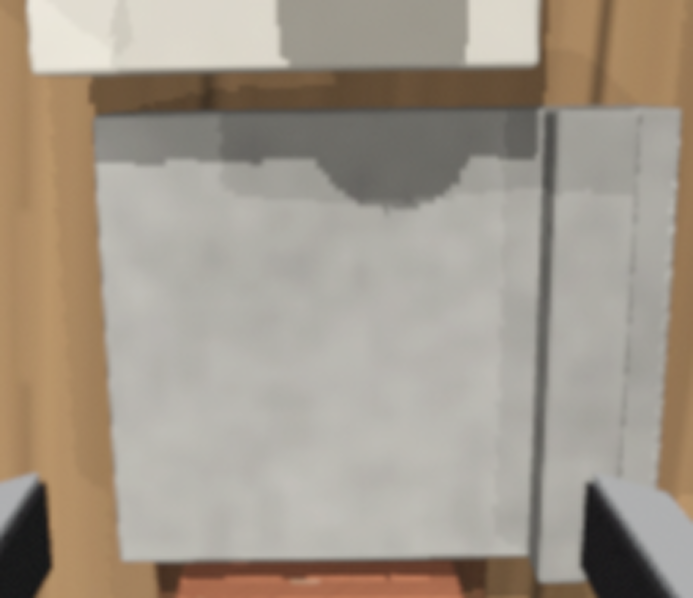

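```bash
python3 - <<'E'
from h import *
w1=dict(np.load("w1.npz"));w2=dict(np.load("w2.npz"))
def f(w,pts,z,s,ox,oy): return onz(w,[((x+.5)/s-.5+ox,(y+.5)/s-.5+oy) for x,y in pts],z)[:,:2]
def show(n,p):
    d=p[1]-p[0]; print(n,p.round(4).tolist(),"len",np.hypot(*d).round(4),"ang",np.degrees(np.arctan2(d[1],d[0])).round(2))
a=(3.6,200,130);b=(3.15,180,95)
t=f(w1,[(115,108),(499,122),(472,477),(122,466)],.07,*a)
for i in range(4): show("tile3",t[[i,(i+1)%4]])
print("ctr",t.mean(0))
show("ledge -y w1",f(w1,[(47,60),(567,52)],.048,*a))
show("ledge -y w2",f(w2,[(123,561),(530,556)],.048,*b))
show("ledge +y w2",f(w2,[(96,115),(540,109)],.048,*b))
show("ledge -x w2",f(w2,[(123,561),(96,115)],.048,*b))
show("kerb base",f(w2,[(531,550),(544,115)],.048,*b))
show("kerb top front",f(w2,[(539,575),(554,112)],.073,*b))
show("pier face",f(w2,[(33,73),(538,64)],.085,*b))
E
```

```text
tile3 [[0.5618, -0.0738], [0.6819, -0.071]] len 0.1202 ang 1.37
tile3 [[0.6819, -0.071], [0.6852, -0.1907]] len 0.1198 ang -88.43
tile3 [[0.6852, -0.1907], [0.567, -0.1938]] len 0.1183 ang -178.51
tile3 [[0.567, -0.1938], [0.5618, -0.0738]] len 0.1201 ang 92.49
ctr [ 0.62398797 -0.13230762]
ledge -y w1 [[0.5362, -0.062], [0.7058, -0.0491]] len 0.1702 ang 4.33
ledge -y w2 [[0.5362, -0.0618], [0.7037, -0.0496]] len 0.168 ang 4.15
ledge +y w2 [[0.5236, 0.1173], [0.6877, 0.1293]] len 0.1646 ang 4.18
ledge -x w2 [[0.5362, -0.0618], [0.5236, 0.1173]] len 0.1795 ang 94.03
kerb base [[0.7038, -0.0469], [0.6895, 0.1272]] len 0.1747 ang 94.72
kerb top front [[0.7022, -0.0464], [0.6877, 0.1289]] len 0.1759 ang 94.72
pier face [[0.5092, 0.1316], [0.6781, 0.1444]] len 0.1693 ang 4.34
```

```bash
python3 goal.py 0.6303 -0.2154 0.20 4.3
```

```text
at [0.6088 0.0586 0.302 ] psi 3.39 F [ 0.09 -1.07 -0.45] t 2.7667
trans [ 4.082  0.208 10.991] turn [-0.181  0.003 -0.003]
```

Request:
arm_command([
  {"translation":[0,0.2,6],"turn":[-0.2,0,0]},
  {"translation":[0,0.2,6],"turn":[-0.2,0,0]},
  {"translation":[0,0.2,6],"turn":[-0.2,0,0]},
  {"translation":[1,0.2,11],"turn":[-0.2,0,0]},
  {"translation":[2,0.2,11],"turn":[-0.2,0,0]},
  {"translation":[4,0.2,11],"turn":[-0.2,0,0]},
  {"translation":[4,0.2,11],"turn":[-0.2,0,0]},
  {"translation":[4,0.2,11],"turn":[-0.2,0,0]},
  {"translation":[4,0.2,11],"turn":[-0.2,0,0]},
  {"translation":[4,0.2,11],"turn":[-0.2,0,0]},
], gripper=70)

```text
time_s: 3.6
ee_pos: [0.6304, -0.2146, 0.2018]
eef_rot: [-2.217, 1.57, 2.572]
force: [0.4, 0.5, 0.7]
grip_width: 0.0702
```

```bash
python3 goal.py 0.6303 -0.2154 0.0735 4.3; python3 shot.py w3 wrist
```

```text
at [ 0.6304 -0.2146  0.2018] psi 4.39 F [0.43 0.51 0.66] t 3.6
trans [ 5.133e+00 -1.000e-03  3.600e-02] turn [ 0.019 -0.007  0.009]
[ 0.631  -0.2137  0.2033] 3.65
```

View pics/w3.png

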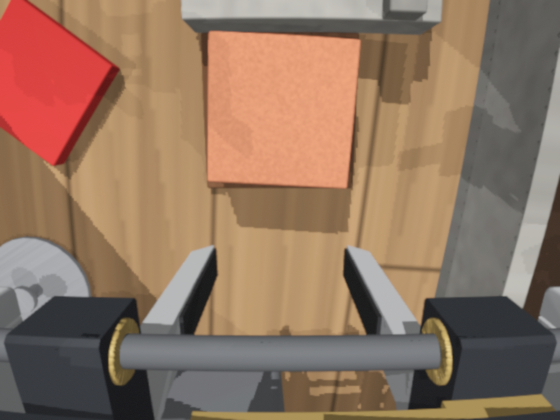

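Request:
arm_command([
  {"translation":[1.5,0,0],"turn":[0,0,0]},
  {"translation":[3,0,0],"turn":[0,0,0]},
  {"translation":[4.2,0,0],"turn":[0,0,0]},
  {"translation":[4.8,0,0],"turn":[0,0,0]},
  {"translation":[5,0,0],"turn":[0,0,0]},
  {"translation":[5,0,0],"turn":[0,0,0]},
  {"translation":[5,0,0],"turn":[0,0,0]},
  {"translation":[5,0,0],"turn":[0,0,0]},
])

```text
time_s: 4.32
ee_pos: [0.6318, -0.2137, 0.0794]
eef_rot: [1.126, 1.567, -0.366]
force: [0.5, -0.6, -0.0]
grip_width: 0.0701
```

```bash
python3 goal.py 0.6303 -0.2154 0.0735 4.3
```

```text
at [ 0.6318 -0.2137  0.0794] psi 4.53 F [ 0.45 -0.61 -0.02] t 4.3167
trans [ 0.235 -0.067  0.062] turn [ 0.046  0.018 -0.037]
```

Request:
arm_command([
  {"translation":[0.2,0,-0.1],"turn":[0,0,0]},
  {"translation":[0.22,0,-0.2],"turn":[0,0,0]},
  {"translation":[0.22,0,-0.2],"turn":[0,0,0]},
  {"translation":[0.22,0,-0.2],"turn":[0,0,0]},
  {"translation":[0.22,0,-0.2],"turn":[0,0,0]},
])

```text
time_s: 4.73
ee_pos: [0.6304, -0.2088, 0.0715]
eef_rot: [1.076, 1.571, -0.416]
force: [0.2, 0.7, -0.8]
grip_width: 0.0699
```

```bash
python3 goal.py 0.6303 -0.2154 0.0735 4.3; python3 shot.py w4 wrist
```

```text
at [ 0.6304 -0.2088  0.0715] psi 4.51 F [ 0.23  0.75 -0.77] t 4.7333
trans [-0.08  -0.026  0.264] turn [ 0.042  0.001 -0.002]
[ 0.6304 -0.2089  0.0715] 4.7833
```

View pics/w4.png

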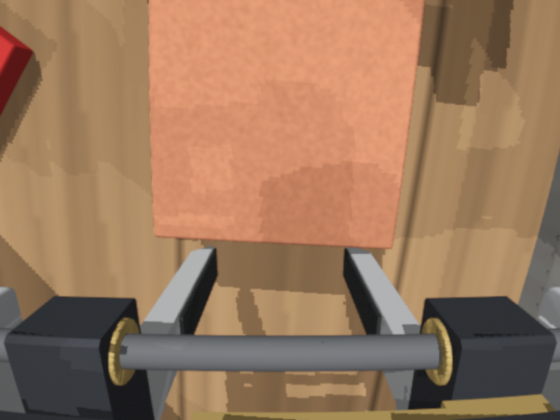

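Request:
arm_command([
  {"translation":[-0.08,0,0],"turn":[0,0,0]},
  {"translation":[-0.08,0,-0.06],"turn":[0,0,0]},
  {"translation":[-0.08,0,-0.12],"turn":[0,0,0]},
  {"translation":[-0.08,0,-0.18],"turn":[0,0,0]},
  {"translation":[-0.08,0,-0.24],"turn":[0,0,0]},
  {"translation":[-0.08,0,-0.3],"turn":[0,0,0]},
  {"translation":[-0.08,0,-0.36],"turn":[0,0,0]},
  {"translation":[-0.08,0,-0.42],"turn":[0,0,0]},
  {"translation":[-0.08,0,-0.48],"turn":[0,0,0]},
  {"translation":[-0.08,0,-0.54],"turn":[0,0,0]},
  {"translation":[-0.08,0,-0.6],"turn":[0,0,0]},
  {"translation":[-0.08,0,-0.66],"turn":[0,0,0]},
])

```text
time_s: 5.78
ee_pos: [0.629, -0.1923, 0.0734]
eef_rot: [-0.087, 1.571, -1.579]
force: [0.7, -4.0, 0.2]
grip_width: 0.07
```

```bash
python3 goal.py 0.6303 -0.2154 0.0735 4.3; python3 shot.py w5 wrist
```

```text
at [ 0.629  -0.1923  0.0734] psi 4.51 F [ 0.72 -3.97  0.25] t 5.7833
trans [-0.005 -0.021  0.924] turn [0.042 0.003 0.   ]
[ 0.629  -0.1921  0.0734] 5.8333
```

View pics/w5.png

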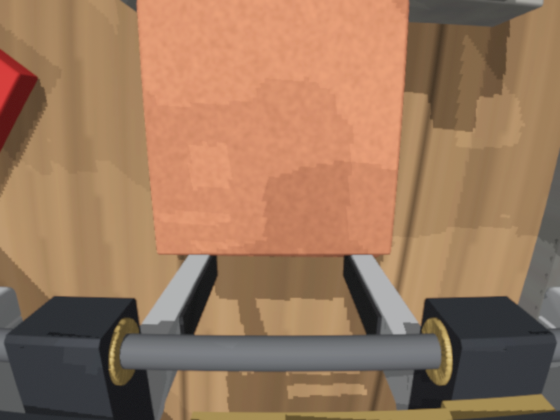

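Request:
arm_command([
  {"translation":[0,0,-0.1],"turn":[0,0,0]},
  {"translation":[0,0,-0.25],"turn":[0,0,0]},
  {"translation":[0,0,-0.45],"turn":[0,0,0]},
  {"translation":[0,0,-0.65],"turn":[0,0,0]},
  {"translation":[0,0,-0.85],"turn":[0,0,0]},
  {"translation":[0,0,-1.05],"turn":[0,0,0]},
  {"translation":[0,0,-1.25],"turn":[0,0,0]},
  {"translation":[0,0,-1.45],"turn":[0,0,0]},
  {"translation":[0,0,-1.65],"turn":[0,0,0]},
  {"translation":[0,0,-1.85],"turn":[0,0,0]},
  {"translation":[0,0,-2.05],"turn":[0,0,0]},
  {"translation":[0,0,-2.25],"turn":[0,0,0]},
])

```text
time_s: 6.83
ee_pos: [0.6246, -0.1358, 0.0734]
eef_rot: [0.749, 1.571, -0.743]
force: [-0.1, -5.9, 1.8]
grip_width: 0.0695
```

```bash
python3 goal.py 0.6303 -0.2154 0.0735 4.3; python3 shot.py w6 wrist
```

```text
at [ 0.6246 -0.1358  0.0734] psi 4.51 F [-0.12 -5.93  1.8 ] t 6.8333
trans [-0.004 -0.024  3.192] turn [ 0.042  0.002 -0.002]
[ 0.6246 -0.135   0.0734] 6.8833
```

View pics/w6.png

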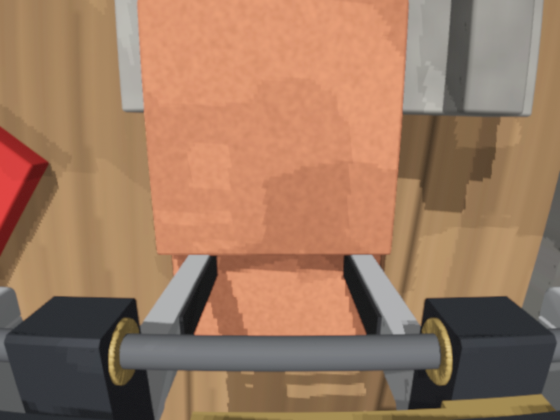

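Request:
arm_command([
  {"translation":[0,0,-0.2],"turn":[0,0,0]},
  {"translation":[0,0,-0.4],"turn":[0,0,0]},
  {"translation":[0,0,-0.6],"turn":[0,0,0]},
  {"translation":[0,0,-0.8],"turn":[0,0,0]},
  {"translation":[0,0,-1.0],"turn":[0,0,0]},
  {"translation":[0,0,-1.2],"turn":[0,0,0]},
  {"translation":[0,0,-1.4],"turn":[0,0,0]},
  {"translation":[0,0,-1.6],"turn":[0,0,0]},
  {"translation":[0,0,-1.8],"turn":[0,0,0]},
  {"translation":[0,0,-2.0],"turn":[0,0,0]},
  {"translation":[0,0,-2.2],"turn":[0,0,0]},
  {"translation":[0,0,-2.4],"turn":[0,0,0]},
])

```text
time_s: 7.88
ee_pos: [0.6197, -0.0759, 0.0731]
eef_rot: [-2.019, 1.57, 2.772]
force: [-0.1, -4.7, 0.6]
grip_width: 0.0699
```

```bash
python3 goal.py 0.6303 -0.2154 0.0735 4.3; python3 shot.py w7 wrist
```

```text
at [ 0.6197 -0.0759  0.0731] psi 4.51 F [-0.11 -4.73  0.59] t 7.8833
trans [-0.016 -0.017  5.596] turn [ 0.041 -0.002  0.005]
[ 0.6197 -0.0751  0.0731] 7.9333
```

View pics/w7.png

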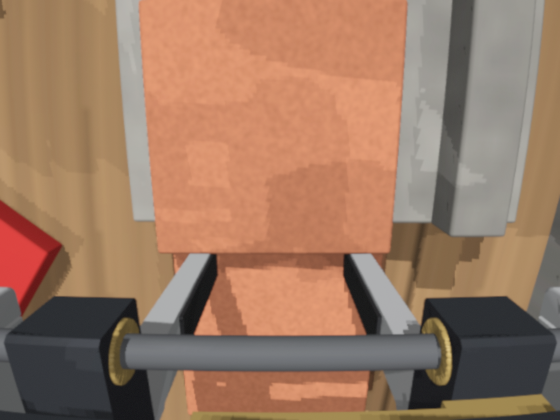

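Request:
arm_command([
  {"translation":[0,0,-0.2],"turn":[0,0,0]},
  {"translation":[0,0,-0.4],"turn":[0,0,0]},
  {"translation":[0,0,-0.6],"turn":[0,0,0]},
  {"translation":[0,0,-0.8],"turn":[0,0,0]},
  {"translation":[0,0,-1.0],"turn":[0,0,0]},
  {"translation":[0,0,-1.2],"turn":[0,0,0]},
  {"translation":[0,0,-1.4],"turn":[0,0,0]},
  {"translation":[0,0,-1.6],"turn":[0,0,0]},
  {"translation":[0,0,-1.8],"turn":[0,0,0]},
  {"translation":[0,0,-2.0],"turn":[0,0,0]},
  {"translation":[0,0,-2.2],"turn":[0,0,0]},
  {"translation":[0,0,-2.4],"turn":[0,0,0]},
])

```text
time_s: 8.93
ee_pos: [0.6151, -0.0161, 0.0733]
eef_rot: [-2.11, 1.571, 2.681]
force: [0.3, -1.3, -2.6]
grip_width: 0.0698
```

Request:
arm_command([
  {"translation":[0,0,-0.1],"turn":[0,0,0]},
  {"translation":[0,0,-0.16],"turn":[0,0,0]},
  {"translation":[0,0,-0.22],"turn":[0,0,0]},
  {"translation":[0,0,-0.28],"turn":[0,0,0]},
  {"translation":[0,0,-0.34],"turn":[0,0,0]},
  {"translation":[0,0,-0.4],"turn":[0,0,0]},
  {"translation":[0,0,-0.4],"turn":[0,0,0]},
])

```text
time_s: 9.52
ee_pos: [0.6144, -0.0064, 0.0733]
eef_rot: [3.062, 1.571, 1.57]
force: [-0.0, -0.9, -1.4]
grip_width: 0.07
```

```bash
python3 goal.py 0.6303 -0.2154 0.0735 4.3; python3 shot.py w8 wrist; python3 shot.py t8 top; python3 -c "
import cv2
a=cv2.imread('pics/t8.png')[125:220,170:335]; cv2.imwrite('pics/t8c.png',cv2.resize(a,None,fx=4.8,fy=4.8,interpolation=cv2.INTER_CUBIC))"
```

```text
at [ 0.6144 -0.0064  0.0733] psi 4.51 F [-0.04 -0.9  -1.4 ] t 9.5167
trans [-0.009 -0.023  8.384] turn [ 0.042 -0.002 -0.   ]
[ 0.6144 -0.0064  0.0734] 9.5667
[ 0.6145 -0.0064  0.0734] 9.6167
```

View pics/w8.png

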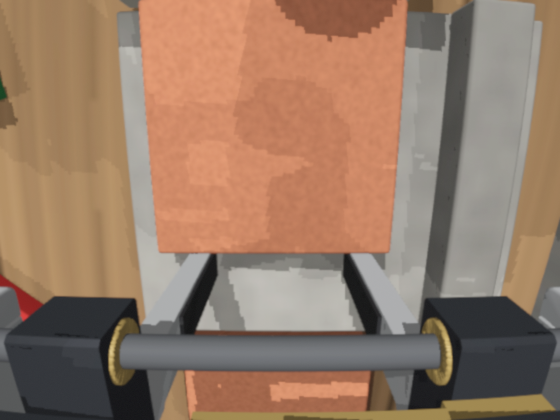

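View pics/t8c.png

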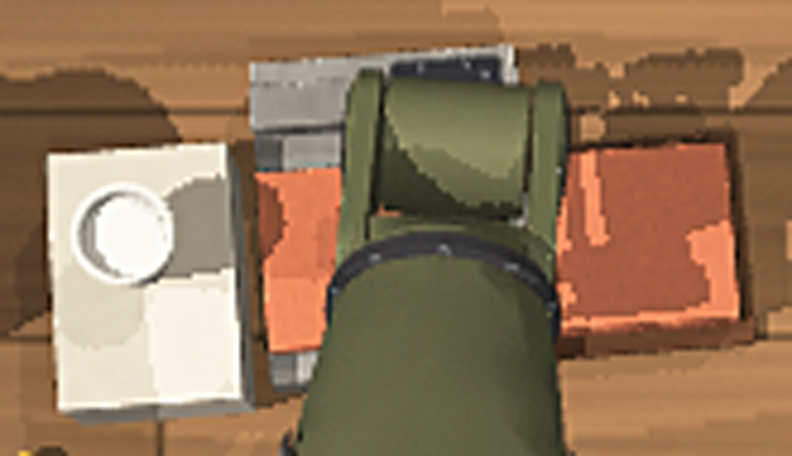

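Request:
arm_command([
  {"translation":[0,0,-0.04],"turn":[0,0,0]},
  {"translation":[0,0,-0.1],"turn":[0,0,0]},
  {"translation":[0,0,-0.16],"turn":[0,0,0]},
  {"translation":[0,0,-0.22],"turn":[0,0,0]},
  {"translation":[0,0,-0.28],"turn":[0,0,0]},
  {"translation":[0,0,-0.33],"turn":[0,0,0]},
  {"translation":[0,0,-0.37],"turn":[0,0,0]},
  {"translation":[0,0,-0.4],"turn":[0,0,0]},
  {"translation":[0,0,-0.43],"turn":[0,0,0]},
  {"translation":[0,0,-0.46],"turn":[0,0,0]},
  {"translation":[0,0,-0.49],"turn":[0,0,0]},
  {"translation":[0,0,-0.51],"turn":[0,0,0]},
])

```text
time_s: 10.62
ee_pos: [0.6135, 0.006, 0.0734]
eef_rot: [1.014, 1.57, -0.478]
force: [0.2, -4.7, 2.0]
grip_width: 0.07
```

Request:
arm_command([
  {"translation":[0,0,-0.01],"turn":[0,0,0]},
  {"translation":[0,0,-0.02],"turn":[0,0,0]},
  {"translation":[0,0,-0.03],"turn":[0,0,0]},
  {"translation":[0,0,-0.04],"turn":[0,0,0]},
  {"translation":[0,0,-0.05],"turn":[0,0,0]},
])

```text
time_s: 11.03
ee_pos: [0.6134, 0.0072, 0.0734]
eef_rot: [1.095, 1.57, -0.398]
force: [0.6, -4.9, 2.1]
grip_width: 0.0698
```

```bash
python3 goal.py 0.6303 -0.2154 0.0735 4.3; python3 shot.py w9 wrist
```

```text
at [0.6134 0.0072 0.0734] psi 4.5 F [ 0.56 -4.93  2.14] t 11.0333
trans [-1.000e-03 -2.600e-02  8.931e+00] turn [ 0.04   0.002 -0.004]
[0.6134 0.0072 0.0734] 11.0833
```

View pics/w9.png

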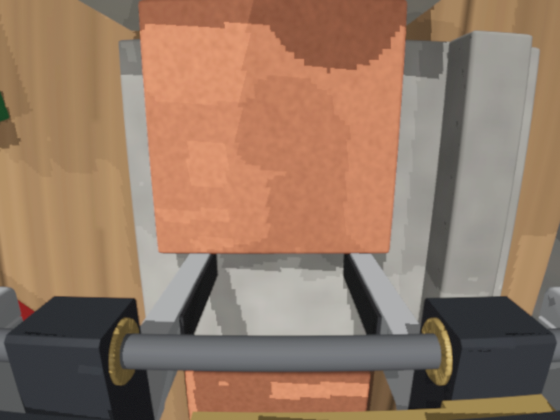

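Request:
arm_command([
  {"translation":[0,0,-0.012],"turn":[0,0,0]},
  {"translation":[0,0,-0.024],"turn":[0,0,0]},
  {"translation":[0,0,-0.036],"turn":[0,0,0]},
  {"translation":[0,0,-0.048],"turn":[0,0,0]},
  {"translation":[0,0,-0.06],"turn":[0,0,0]},
  {"translation":[0,0,-0.07],"turn":[0,0,0]},
])

```text
time_s: 11.58
ee_pos: [0.6133, 0.009, 0.0734]
eef_rot: [0.869, 1.57, -0.623]
force: [0.6, -5.0, 2.0]
grip_width: 0.0699
```

Request:
arm_command([
  {"translation":[0,0,-0.01],"turn":[0,0,0]},
  {"translation":[0,0,-0.02],"turn":[0,0,0]},
  {"translation":[0,0,-0.03],"turn":[0,0,0]},
  {"translation":[0,0,-0.04],"turn":[0,0,0]},
])

```text
time_s: 11.92
ee_pos: [0.6132, 0.0092, 0.0735]
eef_rot: [0.188, 1.569, -1.304]
force: [-0.5, -11.2, 1.9]
grip_width: 0.07
```

Request:
arm_command([
  {"translation":[0,0,-0.005],"turn":[0,0,0]},
  {"translation":[0,0,-0.01],"turn":[0,0,0]},
])

```text
time_s: 12.08
ee_pos: [0.6132, 0.0092, 0.0735]
eef_rot: [0.125, 1.569, -1.367]
force: [-0.2, -12.0, 1.4]
grip_width: 0.0697
```

Request:
arm_command([
  {"translation":[0,0,0],"turn":[0,0,0]},
  {"translation":[0,0,0],"turn":[0,0,0]},
])

```text
time_s: 12.25
ee_pos: [0.6132, 0.0092, 0.0735]
eef_rot: [0.143, 1.569, -1.35]
force: [0.4, -11.7, 2.5]
grip_width: 0.0703
```

Request:
arm_command([
  {"translation":[0,0,-0.008],"turn":[0,0,0]},
  {"translation":[0,0,-0.016],"turn":[0,0,0]},
  {"translation":[0,0,-0.016],"turn":[0,0,0]},
])

```text
time_s: 12.5
ee_pos: [0.6131, 0.0093, 0.0735]
eef_rot: [0.042, 1.569, -1.451]
force: [-0.2, -13.6, 2.7]
grip_width: 0.0699
```

Request:
arm_command([
  {"translation":[0,0,0],"turn":[0,0,0]},
  {"translation":[0,0,0],"turn":[0,0,0]},
  {"translation":[0,0,0],"turn":[0,0,0]},
  {"translation":[0,0,0],"turn":[0,0,0]},
  {"translation":[0,0,0],"turn":[0,0,0]},
  {"translation":[0,0,0],"turn":[0,0,0]},
  {"translation":[0,0,0],"turn":[0,0,0]},
  {"translation":[0,0,0],"turn":[0,0,0]},
  {"translation":[0,0,0],"turn":[0,0,0]},
])

```text
time_s: 13.25
ee_pos: [0.6131, 0.0093, 0.0735]
eef_rot: [0.025, 1.569, -1.467]
force: [-0.1, -13.6, 1.4]
grip_width: 0.0702
```

```bash
python3 goal.py 0.6303 -0.2154 0.0735 4.3; python3 shot.py w10 wrist;  python3 shot.py s10 side
```

```text
at [0.6131 0.0093 0.0735] psi 4.47 F [ -0.14 -13.56   1.44] t 13.25
trans [ 0.016 -0.016  9.013] turn [ 0.034  0.023 -0.001]
[0.6131 0.0093 0.0735] 13.3
[0.6131 0.0092 0.0735] 13.35
```

View pics/s10.png

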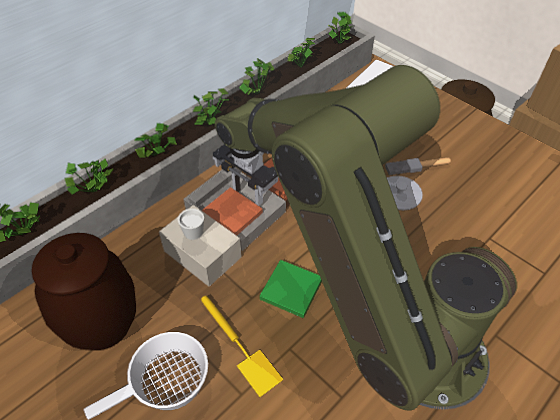

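View pics/w10.png

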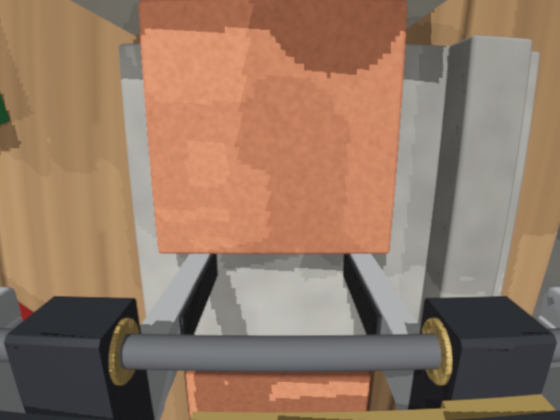

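Request:
arm_command([
  {"translation":[0,0,0.1],"turn":[0,0,0]},
  {"translation":[0,0,0.4],"turn":[0,0,0]},
  {"translation":[0,0,0.8],"turn":[0,0,0]},
  {"translation":[-0.6,0,1],"turn":[0,0,0]},
  {"translation":[-1.8,0,1],"turn":[0,0,0]},
  {"translation":[-3,0,1],"turn":[0,0,0]},
  {"translation":[-4.2,0,1],"turn":[1.4,0,0]},
  {"translation":[-4.2,-1,0],"turn":[2.8,0,0]},
  {"translation":[-4.2,-2.2,-1],"turn":[4.2,0,0]},
  {"translation":[-4.2,-3.4,-2.2],"turn":[5.6,0,0]},
  {"translation":[-4.2,-3.6,-2.2],"turn":[7,0,0]},
  {"translation":[-4.2,-3.6,-2.2],"turn":[8.4,0,0]},
])

```text
time_s: 14.35
ee_pos: [0.5175, 0.0594, 0.1788]
eef_rot: [-2.788, 1.57, 1.266]
force: [0.9, -0.7, 0.2]
grip_width: 0.0701
```

```bash
python3 goal.py 0.518 0.060 0.178 -85.6; python3 shot.py w11 wrist
```

```text
at [0.5175 0.0594 0.1788] psi -37.73 F [ 0.86 -0.72  0.19] t 14.35
trans [ 0.03   0.001 -0.032] turn [ 9.575e+00 -5.000e-03  5.000e-03]
[0.5184 0.0588 0.1788] 14.4
```

View pics/w11.png

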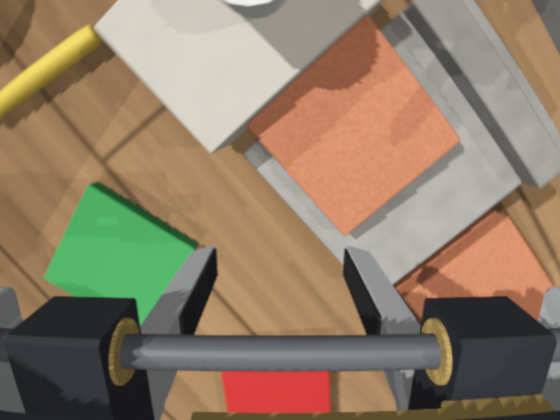

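Request:
arm_command([
  {"translation":[0,0,0],"turn":[1.4,0,0]},
  {"translation":[0,0,0],"turn":[2.8,0,0]},
  {"translation":[0,0,0],"turn":[4.2,0,0]},
  {"translation":[0,0,0],"turn":[5.6,0,0]},
  {"translation":[0,0,0],"turn":[7,0,0]},
  {"translation":[0,0,0],"turn":[8.4,0,0]},
  {"translation":[0,0,0],"turn":[9.2,0,0]},
  {"translation":[0,0,0],"turn":[9.6,0,0]},
  {"translation":[0,0,0],"turn":[9.6,0,0]},
  {"translation":[0,0,0],"turn":[9.6,0,0]},
])

```text
time_s: 15.23
ee_pos: [0.5192, 0.0581, 0.1782]
eef_rot: [-0.784, 1.57, 2.44]
force: [-0.6, 0.1, -0.2]
grip_width: 0.0698
```

```bash
python3 shot.py w12 wrist; python3 goal.py 0.518 0.060 0.0735 -85.6; 
```

```text
[0.5191 0.0582 0.1782] 15.2833
at [0.5191 0.0582 0.1782] psi -85.34 F [-0.56  0.3   0.41] t 15.2833
trans [ 4.188 -0.075  0.038] turn [0.052 0.002 0.003]
```

View pics/w12.png

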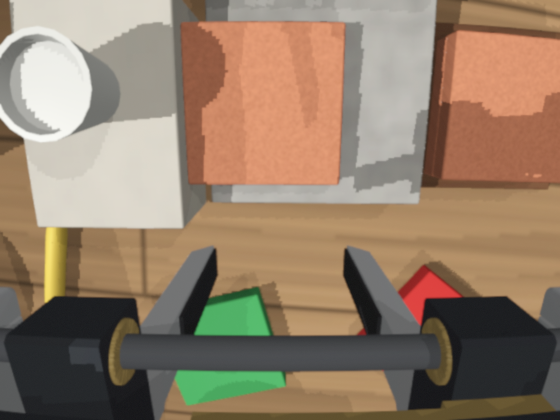

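```bash
python3 - <<'E'
import cv2
a=cv2.imread('pics/w12.png')[5:215,170:450]; cv2.imwrite('pics/w12c.png',cv2.resize(a,None,fx=2.8,fy=2.8,interpolation=cv2.INTER_CUBIC))
E
```

```text
(no output)
```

View pics/w12c.png

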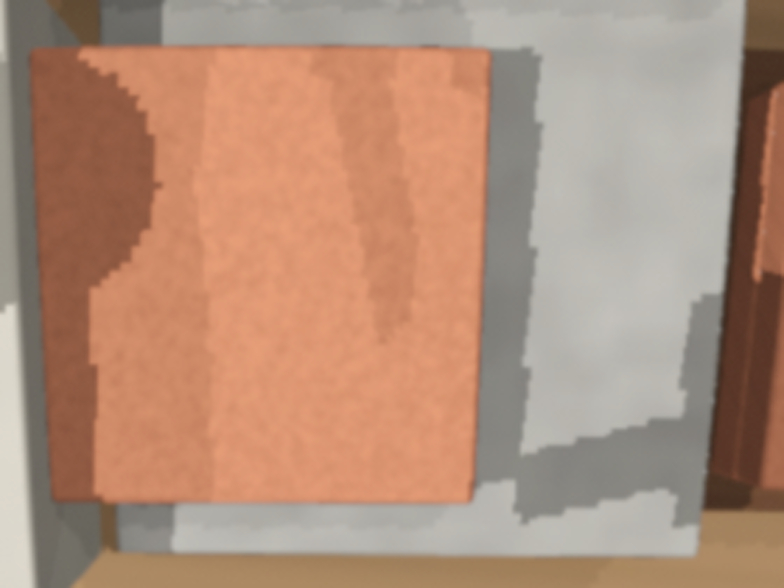

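```bash
python3 - <<'E'
from h import *
w=dict(np.load("w12.npz"))
a=np.radians(4.4); U=np.array([[np.cos(a),np.sin(a)],[-np.sin(a),np.cos(a)]])
def f(pts,z): return onz(w,[((x+.5)/2.8-.5+170,(y+.5)/2.8-.5+5) for x,y in pts],z)[:,:2]
def show(n,p):
    d=p[1]-p[0]; print(n,p.round(4).tolist(),"uv",(p@U.T).round(4).tolist(),"len",np.hypot(*d).round(4),"ang",np.degrees(np.arctan2(d[1],d[0])).round(2))
t=f([(31,48),(491,47),(472,502),(53,498)],.068)
for i in range(4): show("tile3",t[[i,(i+1)%4]])
show("ledge -x",f([(698,554),(172,552)],.048)); show("ledge -y",f([(698,554),(740,50)],.048))
show("pier face top",f([(38,580),(2,5)],.085))
E
python3 goal.py 0.518 0.060 0.0735 -85.6
```

```text
tile3 [[0.6591, 0.1413], [0.6684, 0.0231]] uv [[0.668, 0.0903], [0.6682, -0.0283]] len 0.1186 ang -85.48
tile3 [[0.6684, 0.0231], [0.5497, 0.0142]] uv [[0.6682, -0.0283], [0.5492, -0.028]] len 0.1191 ang -175.74
tile3 [[0.5497, 0.0142], [0.5413, 0.1323]] uv [[0.5492, -0.028], [0.5499, 0.0904]] len 0.1184 ang 94.05
tile3 [[0.5413, 0.1323], [0.6591, 0.1413]] uv [[0.5499, 0.0904], [0.668, 0.0903]] len 0.1181 ang 4.36
ledge -x [[0.5361, -0.062], [0.5235, 0.1004]] uv [[0.5298, -0.103], [0.5296, 0.0599]] len 0.1629 ang 94.46
ledge -y [[0.5361, -0.062], [0.681, -0.0502]] uv [[0.5298, -0.103], [0.6751, -0.1023]] len 0.1453 ang 4.68
pier face top [[0.5218, 0.1318], [0.6645, 0.1439]] uv [[0.5304, 0.0914], [0.6736, 0.0925]] len 0.1432 ang 4.85
at [0.5191 0.0582 0.1782] psi -85.34 F [-0.56  0.3   0.41] t 15.2833
trans [ 4.188 -0.075  0.038] turn [0.052 0.002 0.003]
```

Request:
arm_command([
  {"translation":[1,0,0],"turn":[0.05,0,0]},
  {"translation":[2.2,0,0],"turn":[0.05,0,0]},
  {"translation":[3.2,0,0],"turn":[0.05,0,0]},
  {"translation":[3.8,0,0],"turn":[0.05,0,0]},
  {"translation":[4,0,0],"turn":[0.05,0,0]},
  {"translation":[4.15,0,0],"turn":[0.05,0,0]},
  {"translation":[4.2,0,0],"turn":[0.05,0,0]},
  {"translation":[4.2,0,0],"turn":[0.05,0,0]},
  {"translation":[4.2,0,0],"turn":[0.05,0,0]},
  {"translation":[4.2,0,0],"turn":[0.05,0,0]},
])

```text
time_s: 16.12
ee_pos: [0.5194, 0.0585, 0.0741]
eef_rot: [3.133, 1.569, 0.066]
force: [0.5, -1.0, 0.3]
grip_width: 0.0697
```

```bash
 python3 goal.py 0.518 0.060 0.0735 -85.6;python3 shot.py w13 wrist
```

```text
at [0.5194 0.0585 0.0741] psi -85.74 F [ 0.54 -1.02  0.31] t 16.1167
trans [ 0.025 -0.066  0.052] turn [-0.027 -0.016 -0.   ]
[0.5193 0.0585 0.074 ] 16.1667
```

View pics/w13.png

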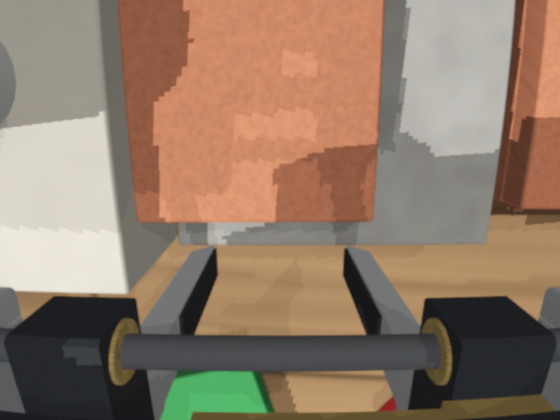

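Request:
arm_command([
  {"translation":[0.03,0,-0.15],"turn":[0,0,0]},
  {"translation":[0.04,0,-0.3],"turn":[0,0,0]},
  {"translation":[0.04,0,-0.45],"turn":[0,0,0]},
  {"translation":[0.04,0,-0.55],"turn":[0,0,0]},
  {"translation":[0.04,0,-0.61],"turn":[0,0,0]},
  {"translation":[0.04,0,-0.67],"turn":[0,0,0]},
  {"translation":[0.04,0,-0.73],"turn":[0,0,0]},
  {"translation":[0.04,0,-0.79],"turn":[0,0,0]},
  {"translation":[0.04,0,-0.85],"turn":[0,0,0]},
  {"translation":[0.04,0,-0.91],"turn":[0,0,0]},
  {"translation":[0.04,0,-0.97],"turn":[0,0,0]},
  {"translation":[0.04,-0.005,-1.03],"turn":[0,0,0]},
])

```text
time_s: 17.17
ee_pos: [0.544, 0.0604, 0.0722]
eef_rot: [-0.016, 1.569, -3.083]
force: [-5.9, -0.9, 5.2]
grip_width: 0.07
```

Request:
arm_command([
  {"translation":[0,0,-0.06],"turn":[0,0,0]},
  {"translation":[0,-0.002,-0.12],"turn":[0,0,0]},
  {"translation":[0,-0.004,-0.18],"turn":[0,0,0]},
  {"translation":[0,-0.006,-0.24],"turn":[0,0,0]},
  {"translation":[0,-0.008,-0.3],"turn":[0,0,0]},
  {"translation":[0,-0.01,-0.36],"turn":[0,0,0]},
])

```text
time_s: 17.67
ee_pos: [0.5528, 0.0613, 0.0722]
eef_rot: [0.032, 1.568, -3.035]
force: [-7.6, -1.6, 4.9]
grip_width: 0.0698
```

```bash
 python3 goal.py 0.518 0.060 0.0735 -85.6;python3 shot.py w14 wrist
```

```text
at [0.5528 0.0613 0.0722] psi -85.74 F [-7.64 -1.6   4.86] t 17.6667
trans [-0.05  -0.052  1.393] turn [-0.028  0.03  -0.001]
[0.5531 0.0614 0.0722] 17.7167
```

View pics/w14.png

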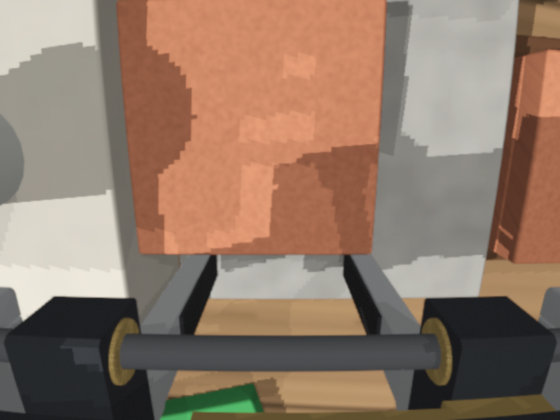

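Request:
arm_command([
  {"translation":[-0.01,0,-0.04],"turn":[0,0,0]},
  {"translation":[-0.02,0,-0.08],"turn":[0,0,0]},
  {"translation":[-0.02,-0.001,-0.12],"turn":[0,0,0]},
  {"translation":[-0.02,-0.002,-0.16],"turn":[0,0,0]},
  {"translation":[-0.02,-0.003,-0.2],"turn":[0,0,0]},
  {"translation":[-0.02,-0.004,-0.24],"turn":[0,0,0]},
  {"translation":[-0.02,-0.004,-0.27],"turn":[0,0,0]},
  {"translation":[-0.02,-0.004,-0.3],"turn":[0,0,0]},
  {"translation":[-0.02,-0.004,-0.32],"turn":[0,0,0]},
  {"translation":[-0.02,-0.004,-0.34],"turn":[0,0,0]},
])

```text
time_s: 18.55
ee_pos: [0.5621, 0.0621, 0.0728]
eef_rot: [-0.139, 1.571, 3.077]
force: [-2.3, -1.5, -1.7]
grip_width: 0.0696
```

Request:
arm_command([
  {"translation":[0,0,-0.015],"turn":[0,0,0]},
  {"translation":[0,0,-0.03],"turn":[0,0,0]},
  {"translation":[0,0,-0.045],"turn":[0,0,0]},
  {"translation":[0,0,-0.06],"turn":[0,0,0]},
])

```text
time_s: 18.88
ee_pos: [0.5636, 0.0623, 0.0728]
eef_rot: [3.03, 1.571, -0.037]
force: [-2.7, -0.1, -2.8]
grip_width: 0.0698
```

Request:
arm_command([
  {"translation":[0,0,-0.01],"turn":[0,0,0]},
  {"translation":[0,0,-0.02],"turn":[0,0,0]},
  {"translation":[0,0,-0.03],"turn":[0,0,0]},
  {"translation":[0,0,-0.04],"turn":[0,0,0]},
])

```text
time_s: 19.22
ee_pos: [0.5638, 0.0623, 0.0728]
eef_rot: [-0.008, 1.569, -3.075]
force: [-10.9, -0.5, 4.8]
grip_width: 0.07
```

Request:
arm_command([
  {"translation":[0,0,-0.01],"turn":[0,0,0]},
  {"translation":[0,0,-0.02],"turn":[0,0,0]},
  {"translation":[0,0,-0.03],"turn":[0,0,0]},
  {"translation":[0,0,-0.04],"turn":[0,0,0]},
])

```text
time_s: 19.55
ee_pos: [0.5639, 0.0623, 0.0728]
eef_rot: [0.007, 1.566, -3.061]
force: [-19.5, -2.7, 10.2]
grip_width: 0.0699
```

Request:
arm_command([
  {"translation":[0,0,0.015],"turn":[0,0,0]},
  {"translation":[0,0,0.028],"turn":[0,0,0]},
  {"translation":[0,0,0.028],"turn":[0,0,0]},
])

```text
time_s: 19.8
ee_pos: [0.5638, 0.0623, 0.0728]
eef_rot: [0.012, 1.568, -3.056]
force: [-11.8, -1.9, 4.4]
grip_width: 0.0701
```

```bash
 python3 goal.py 0.518 0.060 0.0735 -85.6;python3 shot.py w15 wrist; python3 -c "
import cv2
a=cv2.imread('pics/w15.png')
cv2.imwrite('pics/w15c.png',cv2.resize(a[0:260,90:400],None,fx=2.3,fy=2.3,interpolation=cv2.INTER_CUBIC))"
```

```text
at [0.5638 0.0623 0.0728] psi -85.74 F [-11.81  -1.91   4.35] t 19.8
trans [-0.023 -0.045  1.836] turn [-0.028  0.031 -0.   ]
[0.5639 0.0623 0.0728] 19.85
```

View pics/w15c.png

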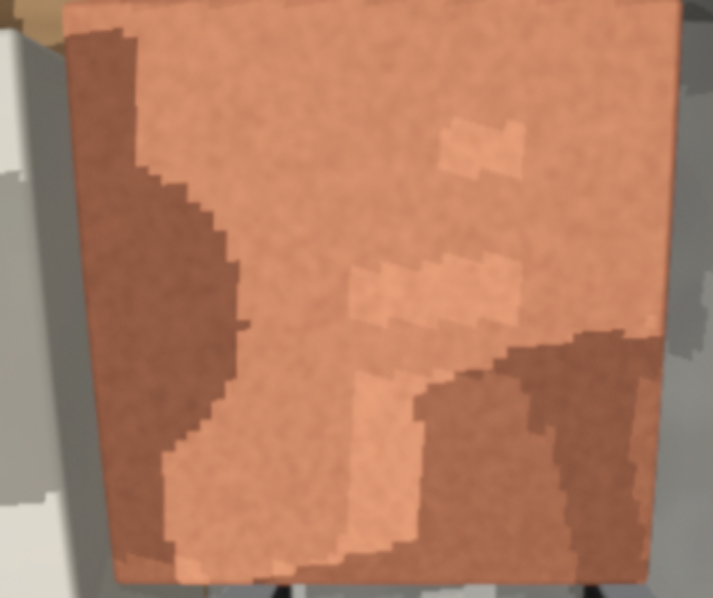

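Request:
arm_command([
  {"translation":[0,0,-0.006],"turn":[0,0,0]},
  {"translation":[0,0,-0.006],"turn":[0,0,0]},
])

```text
time_s: 20.02
ee_pos: [0.5639, 0.0623, 0.0728]
eef_rot: [-0.0, 1.568, -3.068]
force: [-13.6, -2.2, 5.8]
grip_width: 0.0697
```

Request:
arm_command([
  {"translation":[0,0,0],"turn":[0,0,0]},
  {"translation":[0,0,0],"turn":[0,0,0]},
  {"translation":[0,0,0],"turn":[0,0,0]},
  {"translation":[0,0,0],"turn":[0,0,0]},
  {"translation":[0,0,0],"turn":[0,0,0]},
  {"translation":[0,0,0],"turn":[0,0,0]},
  {"translation":[0,0,0],"turn":[0,0,0]},
  {"translation":[0,0,0],"turn":[0,0,0]},
  {"translation":[0,0,0],"turn":[0,0,0]},
])

```text
time_s: 20.77
ee_pos: [0.5639, 0.0623, 0.0728]
eef_rot: [-0.001, 1.568, -3.069]
force: [-12.9, -2.2, 5.3]
grip_width: 0.0699
```

Request:
arm_command([
  {"translation":[0,0,0.05],"turn":[0,0,0]},
  {"translation":[0,0,0.2],"turn":[0,0,0]},
  {"translation":[0,0,0.5],"turn":[0,0,0]},
  {"translation":[0,0,0.9],"turn":[0,0,0]},
  {"translation":[-1,0,1],"turn":[0,0,0]},
  {"translation":[-2.5,0,1],"turn":[0,0,0]},
  {"translation":[-4,0,1],"turn":[0,0,0]},
  {"translation":[-5.5,0,0.5],"turn":[0,0,0]},
  {"translation":[-7,0,-0.3],"turn":[0,0,0]},
  {"translation":[-8,0,-0.8],"turn":[0,0,0]},
  {"translation":[-8,0,-1],"turn":[0,0,0]},
  {"translation":[-8,0,-1],"turn":[0,0,0]},
])

```text
time_s: 21.77
ee_pos: [0.5906, 0.0642, 0.2735]
eef_rot: [3.134, 1.568, 0.066]
force: [-0.1, 0.0, -0.9]
grip_width: 0.0701
```

```bash
sleep 0; python3 shot.py w16 wrist; python3 -c "
import cv2
a=cv2.imread('pics/w16.png')
cv2.imwrite('pics/w16c.png',cv2.resize(a[20:250,150:430],None,fx=2.5,fy=2.5,interpolation=cv2.INTER_CUBIC))"
```

```text
[0.5897 0.0642 0.2719] 21.8167
```

View pics/w16.png

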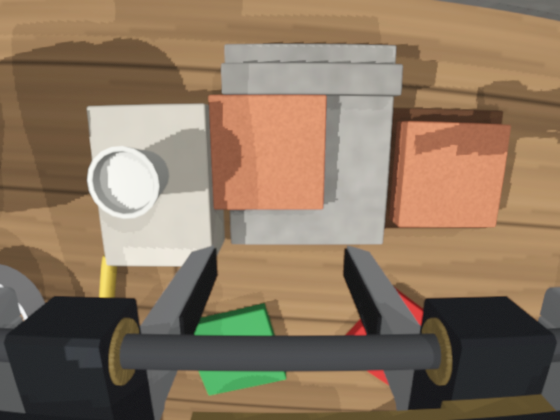

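View pics/w16c.png

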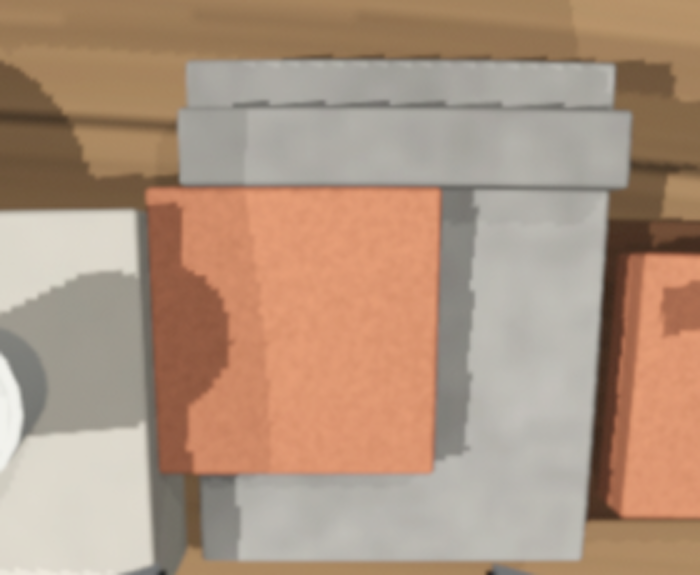

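```bash
python3 - <<'E'
from h import *
w=dict(np.load("w16.npz"))
a=np.radians(4.4); U=np.array([[np.cos(a),np.sin(a)],[-np.sin(a),np.cos(a)]])
def f(pts,z): return onz(w,[((x+.5)/2.5-.5+150,(y+.5)/2.5-.5+20) for x,y in pts],z)[:,:2]
def show(n,p):
    d=p[1]-p[0]; print(n,"uv",(p@U.T).round(4).tolist(),"len",np.hypot(*d).round(4),"ang",np.degrees(np.arctan2(d[1],d[0])).round(2))
t=f([(147,188),(441,187),(433,474),(160,473)],.068)
for i in range(4): show("tile3",t[[i,(i+1)%4]])
show("pier face top",f([(155,570),(138,212)],.085))
show("kerb top",f([(180,186),(627,187)],.073))
E
python3 goal.py 0.6 0.06 0.25 -85.6
```

```text
tile3 uv [[0.6958, 0.0903], [0.6956, -0.0284]] len 0.1188 ang -85.69
tile3 uv [[0.6956, -0.0284], [0.5761, -0.0282]] len 0.1195 ang -175.7
tile3 uv [[0.5761, -0.0282], [0.577, 0.0905]] len 0.1188 ang 93.99
tile3 uv [[0.577, 0.0905], [0.6958, 0.0903]] len 0.1188 ang 4.29
pier face top uv [[0.5384, 0.0916], [0.6856, 0.0909]] len 0.1472 ang 4.11
kerb top uv [[0.696, 0.0761], [0.6961, -0.1029]] len 0.179 ang -85.58
at [0.5897 0.0642 0.2719] psi -85.74 F [ 0.01 -0.74  0.23] t 21.8167
trans [ 0.877  0.198 -0.399] turn [-0.028  0.004  0.001]
```

```bash
python3 shot.py s17 side; python3 -c "
import cv2,numpy as np
a=cv2.imread('pics/s17.png')
b=cv2.imread('pics/side0.png')
cv2.imwrite('pics/s17c.png',np.hstack([cv2.resize(x[130:290,140:320],None,fx=2.2,fy=2.2,interpolation=cv2.INTER_CUBIC) for x in (b,a)]))"
```

```text
[0.5892 0.0642 0.2713] 21.8667
```

View pics/s17c.png

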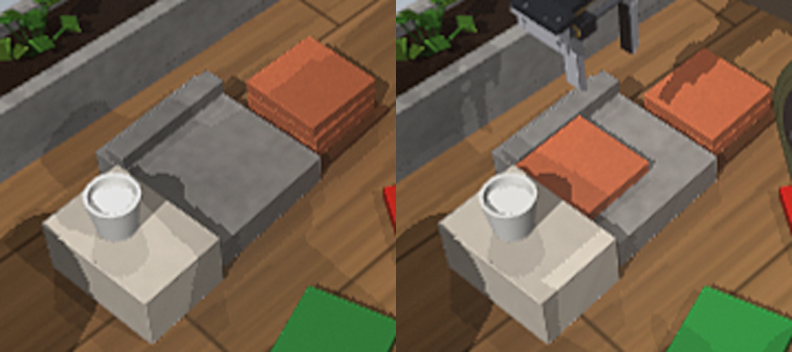

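The tile lies flat and square in the corner. The pot, pier and lower tiles look unmoved, and the gripper is well clear. I'll let the arm settle, then hand in.

Request:
arm_command([
  {"translation":[0,0,0],"turn":[0,0,0]},
  {"translation":[0,0,0],"turn":[0,0,0]},
  {"translation":[0,0,0],"turn":[0,0,0]},
])

```text
time_s: 22.12
ee_pos: [0.5895, 0.0642, 0.2722]
eef_rot: [-0.03, 1.57, -3.097]
force: [-1.0, -0.1, -1.0]
grip_width: 0.07
```

```bash
python3 -c "
from station import ctrl
print(ctrl.hand_in())"
```

```text
the job is handed in; nothing more can be done
None
```

I slid the top terracotta tile off the stack with two open fingertips and pushed it across the ledge to the pier. I held it there at about 13.6 N for over 0.75 s, then slid it back against the kerb and held it at about 13 N for over 0.75 s. The job was handed in at 22 s.

- **Position:** the last wrist picture shows the tile square, about 4.3° against 4.1–4.4° for the pier and kerb. Both faces lie within about 1 mm of the pier and kerb, which is as fine as the camera can measure.
- **Surroundings:** in the side view the pot and the two lower tiles look unmoved, and the gripper stood clear of everything.
- **Force:** pressing on the kerb, the force briefly reached about 19.5 N along the push (22 N with a vertical part) before I backed it off. That was the highest reading I saw, under the 25 N limit, but I only read the force at the end of each move.
- **Contact:** I did not check contact with the pier by a second push after the kerb push. I infer it from the pictures and from a light sideways force towards the pier during the kerb push.

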